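Put the loose repair spares away with their own kind

TASK

Tidy the cobbler's bench: put each of the four loose spares away in the grey tray that already holds one of its own kind and size. Lay each heel flat and set the thread spool upright in the middle of the empty half of its tray, and nest the aluminium angle guard fully down over the shorter one in its tray, ridge over ridge, legs aligned and centred along its length. Do not knock over or push away the glue bottle.

Things in the scene. Friction and masses are not known exactly. Their poses are not given: they have to be found in the camera images.
- heel_large: The larger loose rubber shoe heel, black with tan top layer, D-shaped from above: 62 mm long (its x; straight edge at -x, round end at +x), 58 mm wide (its y), 24 mm thick, about 90 g; lies flat, tan side up, turned up to 45 degrees either way. Origin: centre of its underside; z up. Grip it across its width (its y).
- heel_small: The smaller loose rubber shoe heel, black with tan top layer, D-shaped from above: 45 mm long (its x; straight edge at -x, round end at +x), 42 mm wide (its y), 18 mm thick, about 45 g; lies flat, tan side up, turned up to 45 degrees either way. Origin: centre of its underside; z up. Grip it across its width (its y).
- spool: Loose thread spool standing upright: 58 mm tall; cream wound cylinder 34 mm in diameter with a dark wooden foot disc 48 mm in diameter, 6 mm high, and a dark top; about 60 g. Origin: centre of its underside; z up.
- guard: Loose aluminium angle section (case edge guard), 30 mm legs at a right angle, 4 mm thick, 60 mm long, about 45 g; stands like a tent, ridge up, on its leg edges: 24 mm high, 42 mm across. Ridge along its y, turned up to 45 degrees either way. Origin: below the ridge's middle, level with the leg edges; z up. Grip it by its end faces (60 mm apart along y), near the ridge.
- tray_large_heels: Fixed grey open tray, 100 mm wide (its y), rim 10 mm and floor 4 mm above the bench, walls 4 mm; at any of four places, turned a little. 160 mm long (its x): the -x half, nearest the robot, is empty; the other holds, 81 mm in +x from the origin, a fixed sample: a heel just like the larger loose one. Origin: under the middle of the empty half, at bench level; z up.
- tray_small_heels: Fixed grey open tray, 100 mm wide (its y), rim 10 mm and floor 4 mm above the bench, walls 4 mm; at any of four places, turned a little. 160 mm long (its x): the -x half, nearest the robot, is empty; the other holds, 81 mm in +x from the origin, a fixed sample: a heel just like the smaller loose one. Origin: under the middle of the empty half, at bench level; z up.
- tray_spools: Fixed grey open tray, 100 mm wide (its y), rim 10 mm and floor 4 mm above the bench, walls 4 mm; at any of four places, turned a little. 160 mm long (its x): the -x half, nearest the robot, is empty; the other holds, 81 mm in +x from the origin, a fixed sample: an upright thread spool like the loose one. Origin: under the middle of the empty half, at bench level; z up.
- tray_guards: Fixed grey open tray, 100 mm wide (its y), rim 10 mm and floor 4 mm above the bench, walls 4 mm; at any of four places, turned a little. 80 mm long (its x). In it a fixed angle section, same profile as the guard but 44 mm long, ridge up along y, top 28 mm above the bench. A nested guard has its origin 9.7 mm above the bench. Origin: under the section's middle, bench level; z up.
- glue: Bystander: upright amber glue bottle with a yellow cap, 42 mm in diameter, 100 mm tall, loose, between the two middle trays. Origin: centre of its underside.

How it is judged:
At the end, for the whole second after the job is handed in: In its own tray, at rest, level to 0.12 rad: larger heel within 14 mm of mid empty half along the tray, 22 across; smaller heel 22 and 30; spool 22 and 28; all on the floor. Guard nested: 6 mm across, 12 along, 3 mm of full depth, parallel to 0.12 rad (x of heel_large in the frame of tray_large_heels between -0.014 and 0.014 m and y of heel_large in the frame of tray_large_heels between -0.022 and 0.022 m and z of heel_large in the frame of tray_large_heels between 0.001 and 0.01 m and angle between each of heel_large, heel_small, spool, guard's own z axis and vertical below 0.12 rad and linear speed of each of heel_large, heel_small, spool, guard below 0.02 m/s and x of heel_small in the frame of tray_small_heels between -0.022 and 0.022 m and y of heel_small in the frame of tray_small_heels between -0.03 and 0.03 m and z of heel_small in the frame of tray_small_heels between 0.001 and 0.01 m and x of spool in the frame of tray_spools between -0.022 and 0.022 m and y of spool in the frame of tray_spools between -0.028 and 0.028 m and z of spool in the frame of tray_spools between 0.001 and 0.01 m and x of guard in the frame of tray_guards between -0.006 and 0.006 m and y of guard in the frame of tray_guards between -0.012 and 0.012 m and z of guard in the frame of tray_guards between 0.0065 and 0.0125 m and angle between the y axis of guard and the y axis of tray_guards, either way round below 0.12 rad); the robot touches nothing.
It fails at once if the glue bottle is knocked over or pushed more than 30 mm (angle between glue's own z axis and vertical above 0.5 rad or distance of glue from where it was at the start of the episode above 0.03 m).
It also fails if it takes over 117 s, if anything falls off the work surface, if the arm or the gripper's body presses on something with over 40 N, if the wrist force passes 120 N, or if a joint passes its speed limit or range.

ROBOT

A 7-joint arm with a two-finger parallel gripper is mounted at the origin on the work surface. World frame = base frame: x ahead of the robot, y to its left, z up, the work surface at z = 0. Lengths are in m, angles in rad, forces in N, time in s.
With the tool pointing down it reaches from about 0.35 to 0.9 m from the base axis. Payload 8.1 kg.
Tool frame: the origin (TCP) lies between the finger pads; the fingertips stand 25 mm ahead of it and the grasp point (between the pads) lies 6 mm ahead of it; z points along the fingers, y is the direction in which the jaws open and shut (so a half turn about z gives the same grasp; the last joint's range is limited). The gripper opens to 92 mm and grips with 3 to 60 N. Pads are 19 mm wide; open, the fingers measure 130 mm over their backs; the gripper's body (75 mm by 190 mm) begins 47 mm behind the grasp point.
Start: joints at [-0.103, 0.434, 0.025, 1.573, -0.012, 1.134, -0.075], TCP at [0.625, -0, 0.252] pointing down, gripper open.
Joint ranges: [-2.62, 2.62], [-0.44, 2.09], [-1.27, 1.32], [0.08, 2.57], [-1.32, 4.46], [0.12, 2], [-2.74, 2.74]. Speed limits (rad/s): [2.22, 2.22, 3.01, 3.01, 3.14, 3.14, 3.14].

INTERFACE

Orientations are given as a rotation vector (axis times angle).
In Python, from cell import * gives the robot as it stands.
- The arm moves only by the shell command python3 -m jog 'ROWS' [FORCE]. ROWS is JSON, one flat list of numbers, 5 for each row, row after row: the finger opening in mm, from 0 to 91.8, then the shift along the tool's x, y, z in units of 40 mm (1.0 is 40 mm), then the turn about the tool's z in units of 6 degrees (1.0 is 6 degrees). A call has 1 to 20 rows; each row shifts and turns the pose as measured when the row begins, along the tool's axes as they then stand; what a row does not reach is not made up. A row lasts 1/12 s, in which the tool goes at most 41.7 mm and 7.16 degrees, less where a joint would pass 70% of its speed; a pose out of reach is approached as far as the arm can. A call is refused whole if a number of a shift passes 1 or a number of a turn 1, either way. A call with a gripper value outside its range is refused whole. The fingers move at their own pace and stop on an object; FORCE is the grip in N (left out, the last holds). Time passes only in rows, so rows that do not move let the fingers close. It gives the time, the measured TCP pose, the force and the opening at its end, in the units of the state.
- observe(): the state, without advancing time (a new reading comes with each control period).
- get_image(name): name is "scene" or "side" or "wrist"; returns the picture (384x512x3 uint8, red, green, blue); there is no depth.
- camera_params(name): a dict with "intrinsics" (3x3 intrinsics, pixels), "xyz" and "orientation" of the camera in the world. Camera axes: x right, y down, z forward; pixel columns grow to the right and rows downward; lengths in m; the calibration is good to about 2 mm. A picture is of the moment at which its call begins: read the wrist's pose just before it. camera_params takes no time and is no camera call; for the wrist camera it gives the pose at the moment of the call.
- sign_off(): hands the job in, once; it reports no verdict.
The state is a dict: "clock": time; "joints": joint angles; "dq": joint speeds; "joint_efforts": joint torques, N m; "position": TCP position; "ee_rot": TCP orientation; "force": force on the tool from outside, world axes, zero at the start; "ft_torque": the same for the moment, N m; "width": opening from 0.0 (shut) to 1.0 (fully open).
Only numpy, scipy, OpenCV 4.12 (cv2) and the standard library are available. Lean on these libraries where they do the work, as an engineer would, in place of code of your own. Each camera call takes 0.05 s, during which the arm holds its last target. There are 200 camera calls.

## Working session

There is one attempt and no reset: what is moved stays moved. The work goes in short steps, Python scripts to look and compute and a shell command to move; the robot and the scene stay as the last step left them, time stands still between calls to the robot, and variables do not carry over. Pictures are saved under pics/ and viewed, about 12 in all and at most 16, crops included, and the job is handed in when it is done.

```bash
mkdir -p pics; ls; python3 - <<'E'
from cell import *
import cv2
print(observe())
for n in ("scene","side","wrist"):
    print(n,camera_params(n))
    cv2.imwrite(f"pics/{n}0.png",get_image(n)[:,:,::-1])
E
```

```text
pics
{'clock': 0.0, 'joints': array([-0.10260643,  0.43521829,  0.02497055,  1.57408326, -0.0115742 ,
        1.13400805, -0.07511466]), 'dq': array([-1.17103309e-03, -3.02368981e-05, -1.52171562e-04,  3.83842899e-04,
        1.29695053e-03,  1.59816200e-03,  2.70315727e-04]), 'joint_efforts': array([ 3.89017032e-04, -6.67853522e+01,  9.84863900e-01, -3.14464223e+01,
       -6.05165795e-02,  4.27553023e-02,  1.12382318e-04]), 'position': array([ 6.24530928e-01, -5.61885128e-05,  2.50953197e-01]), 'ee_rot': array([-2.22081348e+00, -2.22066967e+00,  1.91946655e-03]), 'force': array([-0.45598888,  0.35929349,  0.66245484]), 'ft_torque': array([-0.00759322,  0.04838756, -0.05280459]), 'width': 0.9972467282106253}
scene {'intrinsics': array([[480.03578469,   0.        , 256.85436405],
       [  0.        , 480.03578469, 191.54736081],
       [  0.        ,   0.        ,   1.        ]]), 'xyz': array([ 0.82748601, -0.5271774 ,  1.02285326]), 'orientation': array([-2.50110681, -0.66621339,  0.19437054])}
side {'intrinsics': array([[459.42928766,   0.        , 246.93916981],
       [  0.        , 459.42928766, 198.26255458],
       [  0.        ,   0.        ,   1.        ]]), 'xyz': array([0.48209822, 0.91286402, 0.74199158]), 'orientation': array([ 0.06427442, -2.80965114,  1.39967745])}
wrist {'intrinsics': array([[312.79046617,   0.        , 255.1619653 ],
       [  0.        , 312.79046617, 191.6820069 ],
       [  0.        ,   0.        ,   1.        ]]), 'xyz': array([0.62441077, 0.07660885, 0.38244141]), 'orientation': array([ 2.85354516e+00,  8.58976960e-04, -2.10248611e-03])}
```

View pics/scene0.png

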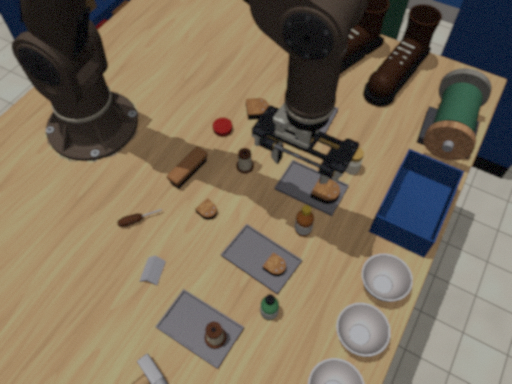

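View pics/side0.png

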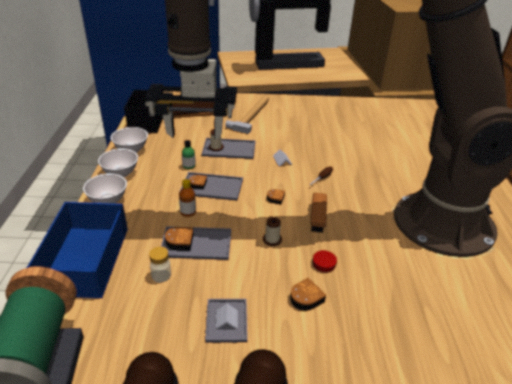

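```bash
cat > h.py <<'E'
from cell import *
import cv2, numpy as np
from scipy.spatial.transform import Rotation as R
def H(p,z,b,s):  # ortho px (row: -x, col: -y) -> image px ; b=(x0,x1,y0,y1), s px/m
    Rw=R.from_rotvec(p["orientation"]).as_matrix().T; t=-Rw@np.array(p["xyz"])
    P=p["intrinsics"]@np.c_[Rw[:,0],Rw[:,1],Rw[:,2]*z+t]
    A=np.array([[0,-1/s,b[1]],[-1/s,0,b[3]],[0,0,1]])
    return P@A
def ortho(img,p,z,b,s=1000):
    return cv2.warpPerspective(img,H(p,z,b,s),(int((b[3]-b[2])*s),int((b[1]-b[0])*s)),flags=cv2.INTER_LINEAR|cv2.WARP_INVERSE_MAP)
def xy(c,r,b,s): return np.array([b[1]-r/s,b[3]-c/s])
def grey(o):
    m=o.astype(int); hsv=cv2.cvtColor(o,cv2.COLOR_RGB2HSV)
    k=((hsv[...,1]<60)&(hsv[...,2]>60)&(hsv[...,2]<200)).astype(np.uint8)*255
    return cv2.morphologyEx(k,cv2.MORPH_OPEN,np.ones((5,5)))
def grid(o,b,s,step=.1):
    o=o[:,:,::-1].copy()
    for x in np.arange(np.ceil(b[0]/step),b[1]/step)*step:
        r=int((b[1]-x)*s);cv2.line(o,(0,r),(o.shape[1],r),(255,255,0),1);cv2.putText(o,f"{x:.2f}",(0,r),0,.4,(0,0,255),1)
    for y in np.arange(np.ceil(b[2]/step),b[3]/step)*step:
        c=int((b[3]-y)*s);cv2.line(o,(c,0),(c,o.shape[0]),(255,255,0),1);cv2.putText(o,f"{y:.2f}",(c,12),0,.4,(0,0,255),1)
    return o
def wrist(name,z,half=.2,s=1500,save=True):
    p=camera_params("wrist"); T=observe()["position"]; img=get_image("wrist")
    b=(T[0]-half,T[0]+half,T[1]-half,T[1]+half); o=ortho(img,p,z,b,s)
    if save: cv2.imwrite(name,grid(o,b,s,.05))
    return img,p,b,o
E
python3 - <<'E'
from h import *
b=(.3,.85,-.4,.4);s=1000
for n in("side","scene"):
    img=cv2.imread(f"pics/{n}0.png")[:,:,::-1].copy();o=ortho(img,camera_params(n),.005,b,s)
    cv2.imwrite(f"pics/o_{n}.png",grid(o,b,s))
    cs,_=cv2.findContours(grey(o),cv2.RETR_EXTERNAL,cv2.CHAIN_APPROX_NONE)
    for c in cs:
        if cv2.contourArea(c)>2500:
            (x,y),wh,a=cv2.minAreaRect(c);print(n,xy(x,y,b,s).round(4),np.round(wh),round(a,1),cv2.contourArea(c))
E
```

```text
side [0.529  0.3348] [ 78. 103.] 86.6 7738.5
side [ 0.5686 -0.3209] [102. 156.] 2.1 12968.0
side [ 0.5847 -0.1145] [103. 122.] 6.5 10372.5
side [0.6065 0.1185] [137.  95.] 90.0 9017.0
side [ 0.843  -0.2765] [ 14. 245.] 90.0 2603.0
scene [ 0.4032 -0.266 ] [45. 69.] 72.8 2720.0
scene [0.495  0.3025] [152. 173.] 90.0 10346.0
scene [ 0.5685 -0.3234] [102. 163.] 2.3 16223.5
scene [ 0.6024 -0.1176] [102. 162.] 6.1 16197.5
scene [0.616  0.1265] [162. 125.] 90.0 11625.5
scene [ 0.8325 -0.1535] [ 35. 105.] 90.0 2747.0
scene [ 0.8325 -0.0185] [ 35. 107.] 90.0 2760.5
```

View pics/o_side.png

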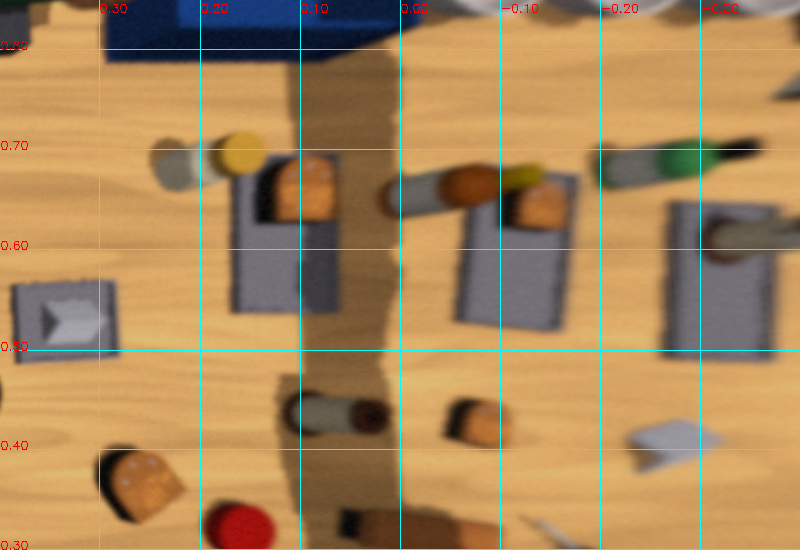

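View pics/o_scene.png

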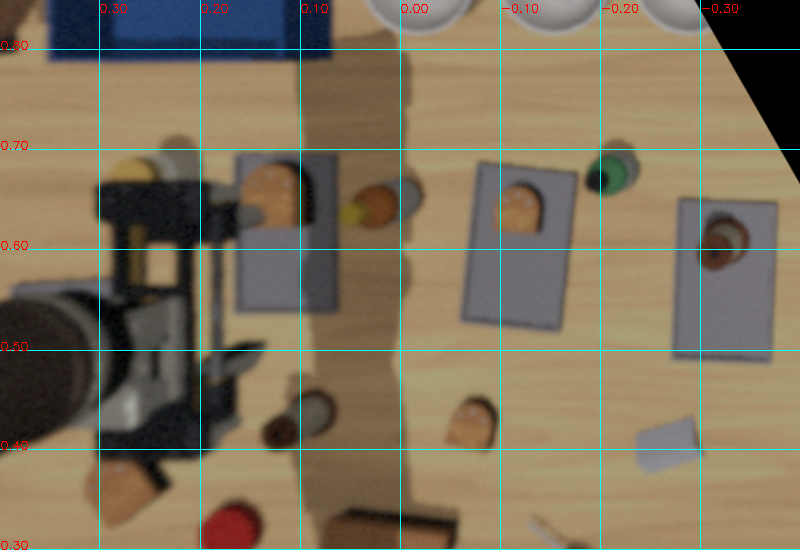

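```bash
python3 -m jog '[91,0,0,0,1,91,0,0,0,1,91,0,0,0,1,91,0,0,0,1,91,0,0,0,1,91,0,0,0,1,91,0,0,0,1,91,0,0,0,1,91,0,0,0,1,91,0,0,0,1,91,0,0,0,1,91,0,0,0,1,91,0,0,0,1,91,0,0,0,1,91,0,0,0,1,91,0,0,0,0.5]' 20
python3 -m jog '[91,-0.9,0,-0.3,0,91,-0.9,0,-0.3,0,91,-0.9,0,-0.3,0,91,-0.9,0,0,0,91,-0.5,0,0,0,91,0,0,0,0,91,0,0,0,0,91,0,0,0,0]'
python3 - <<'E'
from h import *
o=observe();print(o["position"],o["joints"],R.from_rotvec(o["ee_rot"]).as_matrix().round(3))
T=o["position"];p=camera_params("wrist");img=get_image("wrist")
cv2.imwrite("pics/w1raw.png",img[:,:,::-1])
b=(.3,.65,-.35,.35);s=1100
cv2.imwrite("pics/w1.png",grid(ortho(img,p,.012,b,s),b,s,.05))
E
```

```text
clock: 1.48
position: [0.6211, 0.0001, 0.2457]
ee_rot: [3.134, -0.206, -0.019]
force: [0.9, 0.4, 0.1]
width: 0.995
clock: 2.15
position: [0.4511, 0.0233, 0.2798]
ee_rot: [3.13, -0.21, -0.032]
force: [0.1, 0.5, -0.0]
width: 0.995
[0.45105429 0.02332709 0.27978285] [-0.5353015   0.128858    0.41530025  1.94227959 -0.05739641  1.1027663
 -1.80077176] [[ 0.991 -0.133 -0.021]
 [-0.134 -0.991 -0.003]
 [-0.02   0.006 -1.   ]]
```

View pics/w1.png

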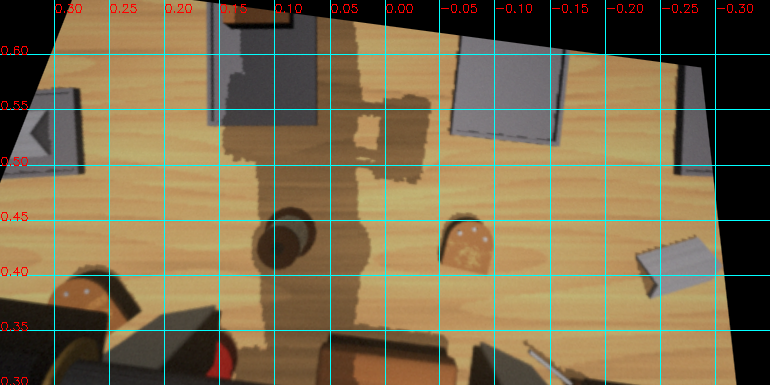

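```bash
cat >> h.py <<'E'
def go(x,y,z,yaw=None):
    o=observe();M=R.from_rotvec(o["ee_rot"]).as_matrix();d=np.array([x,y,z])-o["position"]
    cy=np.degrees(np.arctan2(M[1,0],M[0,0]))
    print("pos",o["position"].round(4),"yaw",cy.round(1),"tilt",M[:2,2].round(3),"w",round(float(o["width"])*92,1),"F",o["force"].round(1),"t",round(o["clock"],1))
    print("units",(M.T@d/.04).round(2),"turn", None if yaw is None else round((cy-yaw)/6,2), "mm",(d*1000).round(1))
E
python3 -m jog '[91,-0.3,-0.8,-0.3,-0.6,91,-0.3,-0.8,-0.3,-0.6,91,0,0,1,0,91,0,0,1,0,91,0,0,1,0,91,0,0,1,0,91,0,0,1,0,91,0,0,0,0,91,0,0,0,0]'
python3 - <<'E'
from h import *
go(.437,.09,.041,0)
E
```

```text
clock: 2.95
position: [0.4444, 0.0917, 0.0983]
ee_rot: [3.136, -0.013, -0.016]
force: [-0.1, -0.1, 0.7]
width: 0.99
pos [0.4444 0.0917 0.0983] yaw -0.5 tilt [-0.01  -0.005] w 91.1 F [-0.1 -0.1  0.7] t 3.0
units [-0.17  0.04  1.44] turn -0.08 mm [ -7.4  -1.7 -57.3]
```

```bash
python3 -m jog '[91,-0.17,0.04,0.5,0,91,0,0,0.5,0,91,0,0,0.4,0,91,0,0,0,0,30,0,0,0,0,20,0,0,0,0,20,0,0,0,0,20,0,0,0,0,20,0,0,0,0,20,0,0,0,0,20,0,0,0,0,20,0,0,0,0]' 20
python3 - <<'E'
from h import *
go(.437,.09,.13,0)
E
```

```text
clock: 3.95
position: [0.4514, 0.0929, 0.0562]
ee_rot: [-3.138, 0.017, -0.017]
force: [0.2, 0.1, -0.5]
width: 0.462
pos [0.4514 0.0929 0.0562] yaw -0.6 tilt [0.011 0.003] w 42.5 F [ 0.2  0.1 -0.5] t 4.0
units [-0.34  0.07 -1.85] turn -0.1 mm [-14.4  -2.9  73.8]
```

```bash
python3 -m jog '[20,0,0,0,0,20,0,0,0,0,20,0,0,0,0]' 20
python3 - <<'E'
from h import *
go(.437,.09,.041,0); print(observe()["joints"].round(3))
E
```

```text
clock: 4.2
position: [0.4514, 0.0927, 0.0562]
ee_rot: [-3.138, 0.017, -0.017]
force: [0.5, -0.7, 1.6]
width: 0.335
pos [0.4514 0.0927 0.0562] yaw -0.6 tilt [0.011 0.003] w 30.8 F [ 0.5 -0.7  1.6] t 4.2
units [-0.36  0.07  0.38] turn -0.1 mm [-14.4  -2.7 -15.2]
[-0.514  0.459  0.254  2.191 -0.232  0.504 -1.664]
```

```bash
python3 -m jog '[91,0,0,0,0,91,0,0,0,0,91,0,0,0,0,91,-0.2,0,0.15,0,91,-0.15,0.07,0.15,0,91,0,0,0,0,91,0,0,0,0]' 20
python3 - <<'E'
from h import *
go(.437,.09,.041,0); print(observe()["joints"].round(3))
p=camera_params("wrist");img=get_image("wrist")
cv2.imwrite("pics/w2.png",img[:,:,::-1])
E
```

```text
clock: 4.78
position: [0.4367, 0.0899, 0.0431]
ee_rot: [-3.139, 0.017, -0.016]
force: [-0.0, 0.2, 0.6]
width: 0.793
pos [0.4367 0.0899 0.0431] yaw -0.6 tilt [0.01  0.003] w 73.0 F [-0.   0.2  0.6] t 4.8
units [ 0.01 -0.    0.05] turn -0.1 mm [ 0.3  0.1 -2.1]
[-0.506  0.469  0.237  2.233 -0.245  0.452 -1.655]
```

View pics/w2.png

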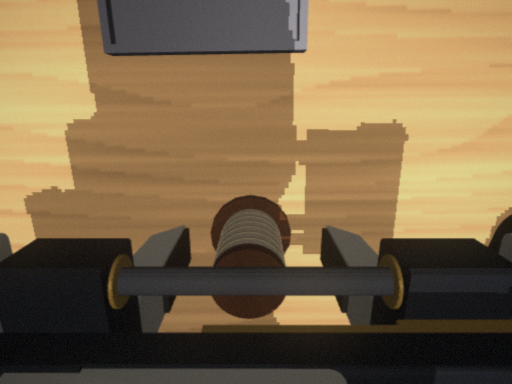

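```bash
python3 -m jog '[20,0,0,0,0,20,0,0,0,0,20,0,0,0,0,20,0,0,0,0,20,0,0,0,0,20,0,0,0,0,20,0,0,0,0,20,0,0,0,0,20,0,0,0,0,20,0,0,-0.5,0,20,0,0,-1,0,20,0,0,-1,0,20,0,0,-0.5,0,20,0,0,0,0]' 20
python3 - <<'E'
from h import *
go(.53,-.323,.13,-2.7)
E
```

```text
clock: 6.0
position: [0.4351, 0.0885, 0.1669]
ee_rot: [-3.141, 0.019, -0.009]
force: [0.5, 1.4, -0.2]
width: 0.368
pos [0.4351 0.0885 0.1669] yaw -0.7 tilt [0.006 0.   ] w 33.8 F [ 0.5  1.4 -0.2] t 6.0
units [ 2.49 10.26  0.94] turn 0.34 mm [  94.9 -411.5  -36.9]
```

```bash
python3 -m jog '[20,0.23,0.93,0,0,20,0.23,0.93,0,0,20,0.23,0.93,0,0,20,0.23,0.93,0,0,20,0.23,0.93,0,0,20,0.23,0.93,0,0,20,0.23,0.93,0,0,20,0.23,0.93,0,0,20,0.23,0.93,0,0,20,0.23,0.93,0,0,20,0,0,0,0,20,0,0,0,0]' 20
python3 - <<'E'
from h import *
go(.53,-.323,.048,-2.7); wrist("pics/w3.png",.007,.16,1700)
E
```

```text
clock: 7.0
position: [0.5264, -0.2978, 0.1574]
ee_rot: [-3.138, -0.002, -0.003]
force: [0.2, 1.4, -1.0]
width: 0.367
pos [ 0.5264 -0.2978  0.1574] yaw 0.1 tilt [0.002 0.003] w 33.8 F [ 0.2  1.4 -1. ] t 7.0
units [0.08 0.64 2.73] turn 0.46 mm [   3.6  -25.2 -109.4]
```

View pics/w3.png

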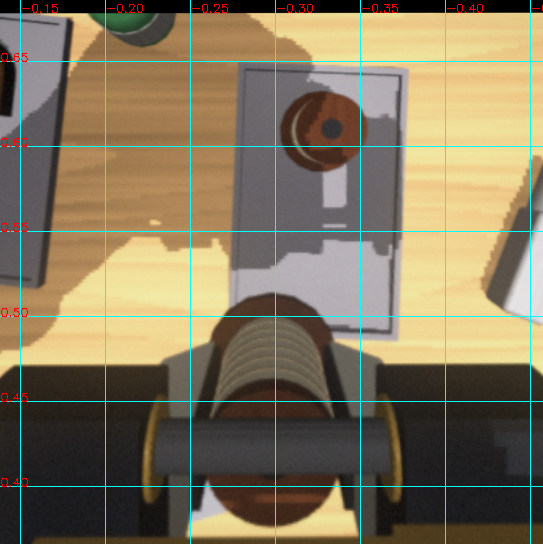

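```bash
python3 -m jog '[20,0.1,0.64,0.5,0.3,20,0,0,0.8,0,20,0,0,0.7,0,20,0,0,0.4,0,20,0,0,0.2,0,20,0,0,0,0,20,0,0,0,0]' 20
python3 - <<'E'
from h import *
go(.53,-.324,.047)
E
```

```text
clock: 7.63
position: [0.5316, -0.3177, 0.0481]
ee_rot: [-3.137, 0.039, -0.005]
force: [-0.6, -1.5, 2.2]
width: 0.365
pos [ 0.5316 -0.3177  0.0481] yaw -1.4 tilt [0.003 0.005] w 33.6 F [-0.6 -1.5  2.2] t 7.6
units [-0.04  0.16  0.03] turn None mm [-1.6 -6.3 -1.1]
```

```bash
python3 -m jog '[20,0,0,0.03,0,70,0,0,0,0,70,0,0,0,0,70,0,0,0,0,70,0,0,0,0,70,0,0,-0.5,0,70,0,0,-1,0,91,0,0,-1,0,91,0,0,-1,0,91,0,0,-1,0,91,0,0,0,0]' 20
python3 - <<'E'
from h import *
go(.42,-.27,.18); wrist("pics/w4.png",.012,.17,1600)
E
```

```text
clock: 8.55
position: [0.5314, -0.3161, 0.2391]
ee_rot: [-3.136, 0.035, -0.008]
force: [0.3, -2.1, -0.7]
width: 0.974
pos [ 0.5314 -0.3161  0.2391] yaw -1.3 tilt [0.005 0.005] w 89.6 F [ 0.3 -2.1 -0.7] t 8.6
units [-2.82 -1.08  1.47] turn None mm [-111.4   46.1  -59.1]
```

```bash
python3 -m jog '[91,-0.85,-0.3,0.3,0,91,-0.85,-0.3,0.3,0,91,-0.85,-0.3,0.3,0,91,-0.85,-0.3,0.3,0,91,-0.6,-0.2,0.2,0,91,0,0,0,0,91,0,0,0,0,91,0,0,0,0]' 20
python3 - <<'E'
from h import *
go(.37,-.26,.18); wrist("pics/w5.png",.012,.13,2200)
p=camera_params("wrist"); print(p["xyz"])
E
```

```text
clock: 9.27
position: [0.3641, -0.2496, 0.1732]
ee_rot: [-3.132, 0.027, -0.003]
force: [-0.2, -0.9, 0.4]
width: 0.99
pos [ 0.3641 -0.2496  0.1732] yaw -1.0 tilt [0.002 0.009] w 91.1 F [-0.2 -0.9  0.4] t 9.3
units [ 0.15  0.26 -0.17] turn None mm [  5.9 -10.4   6.8]
[ 0.44075378 -0.25240876  0.30499875]
```

View pics/w5.png

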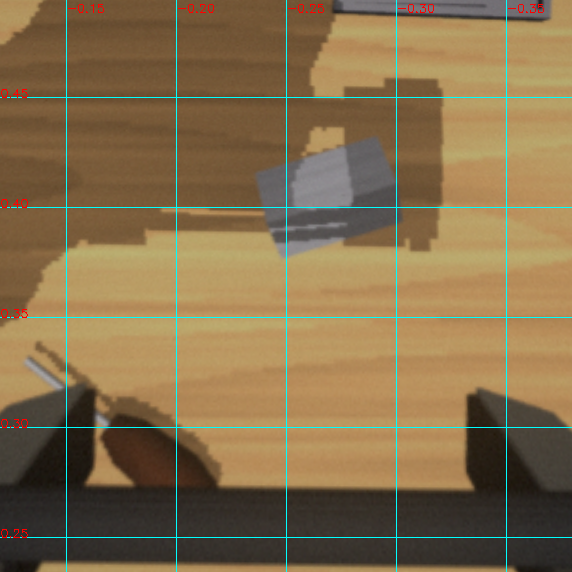

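```bash
python3 -m jog '[91,0,0,0,-1,91,0,0,0,-1,91,0,0,0,-0.8,91,0,0,0,0,91,0,0,0,0]' 20
python3 - <<'E'
from h import *
go(.4026,-.2706,.09,17.1)
E
```

```text
clock: 9.73
position: [0.3711, -0.2523, 0.1741]
ee_rot: [-3.105, -0.45, -0.01]
force: [-0.6, 0.4, 0.0]
width: 0.992
pos [ 0.3711 -0.2523  0.1741] yaw 16.5 tilt [0.006 0.005] w 91.3 F [-0.6  0.4  0. ] t 9.7
units [0.61 0.67 2.11] turn -0.1 mm [ 31.5 -18.3 -84.1]
```

```bash
python3 -m jog '[91,0.3,0.35,0.4,-0.1,91,0.3,0.33,0.5,0,91,0,0,0.6,0,91,0,0,0.5,0,91,0,0,0,0,91,0,0,0,0]' 20
python3 - <<'E'
from h import *
go(.4026,-.2706,.031,17.1)
E
```

```text
clock: 10.23
position: [0.4098, -0.2747, 0.0926]
ee_rot: [3.109, 0.443, 0.019]
force: [-0.3, -0.9, 0.3]
width: 0.99
pos [ 0.4098 -0.2747  0.0926] yaw 16.2 tilt [0.012 0.001] w 91.0 F [-0.3 -0.9  0.3] t 10.2
units [-0.16 -0.15  1.54] turn -0.15 mm [ -7.2   4.1 -61.6]
```

```bash
python3 -m jog '[91,-0.16,-0.15,0.4,-0.15,91,0,0,0.4,0,91,0,0,0.4,0,91,0,0,0.2,0,91,0,0,0,0,91,0,0,0,0]' 20
python3 - <<'E'
from h import *
go(.4026,-.2706,.031,17.1)
E
```

```text
clock: 10.73
position: [0.4071, -0.2728, 0.0407]
ee_rot: [3.102, 0.457, 0.03]
force: [0.4, -0.4, 0.3]
width: 0.99
pos [ 0.4071 -0.2728  0.0407] yaw 16.8 tilt [ 0.02  -0.003] w 91.1 F [ 0.4 -0.4  0.3] t 10.7
units [-0.1  -0.09  0.24] turn -0.06 mm [-4.5  2.2 -9.7]
```

```bash
python3 -m jog '[91,-0.1,-0.09,0.2,0,91,0,0,0.05,0,91,0,0,0,0]' 20
python3 - <<'E'
from h import *
go(.4026,-.2706,.031,17.1)
E
python3 -m jog '[50,0,0,0,0,50,0,0,0,0,50,0,0,0,0,50,0,0,0,0,50,0,0,0,0,50,0,0,0,0,50,0,0,0,0]' 25
python3 - <<'E'
from h import *
go(.4026,-.2706,.031,17.1)
E
```

```text
clock: 10.98
position: [0.4037, -0.2712, 0.0323]
ee_rot: [3.1, 0.455, 0.035]
force: [-0.3, 0.1, -0.2]
width: 0.995
pos [ 0.4037 -0.2712  0.0323] yaw 16.7 tilt [ 0.023 -0.005] w 91.5 F [-0.3  0.1 -0.2] t 11.0
units [-0.02 -0.02  0.03] turn -0.06 mm [-1.1  0.6 -1.3]
clock: 11.57
position: [0.4042, -0.2714, 0.0335]
ee_rot: [3.099, 0.455, 0.037]
force: [0.5, -1.1, 0.1]
width: 0.651
pos [ 0.4042 -0.2714  0.0335] yaw 16.7 tilt [ 0.025 -0.006] w 59.8 F [ 0.5 -1.1  0.1] t 11.6
units [-0.03 -0.03  0.06] turn -0.07 mm [-1.6  0.8 -2.5]
```

```bash
python3 -m jog '[50,0,0,-0.5,0,50,0,0,-1,0,50,0,0,-1,0,50,0,0,-0.7,0.7,50,0,0,0,0.7,50,0,0,0,0.7,50,0,0,0,0,50,0,0,0,0]' 25
python3 - <<'E'
from h import *
go(.48,.29,.16,3)
E
```

```text
clock: 12.23
position: [0.3999, -0.2706, 0.1672]
ee_rot: [3.135, 0.1, 0.036]
force: [-0.4, -0.1, -1.0]
width: 0.646
pos [ 0.3999 -0.2706  0.1672] yaw 3.6 tilt [ 0.023 -0.004] w 59.5 F [-0.4 -0.1 -1. ] t 12.2
units [  2.88 -13.86   0.17] turn 0.11 mm [ 80.1 560.6  -7.2]
```

```bash
python3 -m jog '[50,0.2,-0.93,0,0,50,0.2,-0.93,0,0,50,0.2,-0.93,0,0,50,0.2,-0.93,0,0,50,0.2,-0.93,0,0,50,0.2,-0.93,0,0,50,0.2,-0.93,0,0,50,0.2,-0.93,0,0,50,0.2,-0.93,0,0,50,0.2,-0.93,0,0,50,0.2,-0.93,0,0,50,0.2,-0.93,0,0,50,0.2,-0.93,0,0,50,0.2,-0.93,0,0,50,0,0,0,0,50,0,0,0,0]' 25
python3 - <<'E'
from h import *
go(.529,.334,.06,3); wrist("pics/w6.png",.010,.13,2200); print(camera_params("wrist")["xyz"])
E
```

```text
clock: 13.57
position: [0.4691, 0.2789, 0.1549]
ee_rot: [3.125, 0.153, 0.018]
force: [-0.0, -1.0, -1.3]
width: 0.651
pos [0.4691 0.2789 0.1549] yaw 5.6 tilt [ 0.012 -0.012] w 59.9 F [-0.  -1.  -1.3] t 13.6
units [ 1.6  -1.25  2.37] turn 0.44 mm [ 59.9  55.1 -94.9]
[0.54320342 0.28860625 0.28709395]
```

View pics/w6.png

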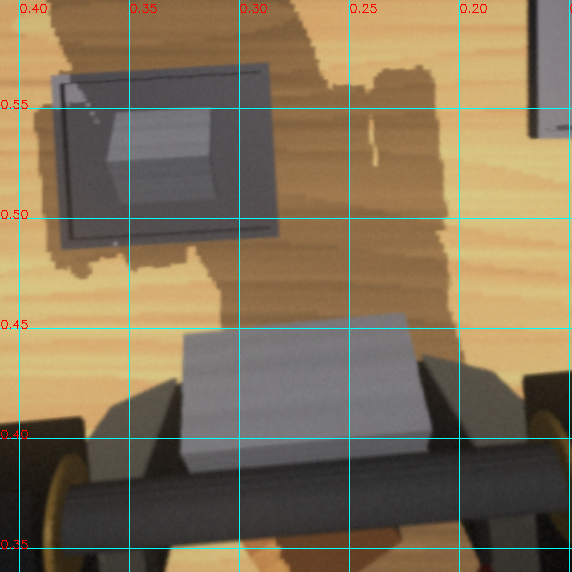

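```bash
python3 -m jog '[50,0,0,0,0.4,50,0.5,-0.4,0.3,0,50,0.5,-0.4,0.5,0,50,0.5,-0.4,0.5,0,50,0,0,0.4,0,50,0,0,0,0,50,0,0,0,0]' 25
python3 - <<'E'
from h import *
go(.5284,.3338,.07,3.4)
E
```

```text
clock: 14.2
position: [0.5289, 0.3217, 0.0828]
ee_rot: [3.125, 0.084, 0.011]
force: [-0.2, 1.3, 0.2]
width: 0.646
pos [0.5289 0.3217 0.0828] yaw 3.1 tilt [ 0.008 -0.015] w 59.4 F [-0.2  1.3  0.2] t 14.2
units [ 0.   -0.31  0.31] turn -0.05 mm [ -0.5  12.1 -12.8]
```

```bash
python3 -m jog '[50,0,-0.31,0.1,-0.05,50,0,0,0.15,0,50,0,0,0,0,50,0,0,0,0]' 25
python3 - <<'E'
from h import *
go(.5284,.3338,.044,3.4)
E
```

```text
clock: 14.53
position: [0.5282, 0.3325, 0.0745]
ee_rot: [3.126, 0.09, 0.012]
force: [-0.1, -0.7, -0.8]
width: 0.643
pos [0.5282 0.3325 0.0745] yaw 3.3 tilt [ 0.008 -0.014] w 59.1 F [-0.1 -0.7 -0.8] t 14.5
units [ 0.   -0.04  0.76] turn -0.01 mm [  0.2   1.3 -30.5]
```

```bash
python3 -m jog '[50,0,-0.04,0.25,0,50,0,0,0.2,0,50,0,0,0.15,0,50,0,0,0.1,0,50,0,0,0,0,50,0,0,0,0]' 25
python3 - <<'E'
from h import *
go(.5284,.3338,.044,3.4)
E
```

```text
clock: 15.03
position: [0.5281, 0.3337, 0.0446]
ee_rot: [3.126, 0.091, 0.014]
force: [-0.8, -0.8, 1.5]
width: 0.65
pos [0.5281 0.3337 0.0446] yaw 3.3 tilt [ 0.009 -0.014] w 59.8 F [-0.8 -0.8  1.5] t 15.0
units [ 0.01 -0.    0.02] turn -0.01 mm [ 0.3  0.1 -0.6]
```

```bash
python3 -m jog '[50,0,0,0.03,0,50,0,0,0,0,80,0,0,0,0,80,0,0,0,0,80,0,0,0,0,80,0,0,0,0,80,0,0,0,0,80,0,0,-0.5,0,80,-0.3,0,-0.9,0,80,-0.5,0,-0.8,0,80,-0.5,0,-0.8,0,91,0,0,0,0,91,0,0,0,0]' 10
python3 - <<'E'
from h import *
go(.36,.21,.18,-30); wrist("pics/w7.png",.02,.13,2200); print(camera_params("wrist")["xyz"])
E
```

```text
clock: 16.12
position: [0.4733, 0.3313, 0.1673]
ee_rot: [3.125, 0.088, 0.012]
force: [-0.4, -0.3, -0.1]
width: 0.966
pos [0.4733 0.3313 0.1673] yaw 3.2 tilt [ 0.008 -0.015] w 88.9 F [-0.4 -0.3 -0.1] t 16.1
units [-3.    2.87 -0.29] turn 5.54 mm [-113.3 -121.3   12.7]
[0.548691   0.33785509 0.29945902]
```

View pics/w7.png

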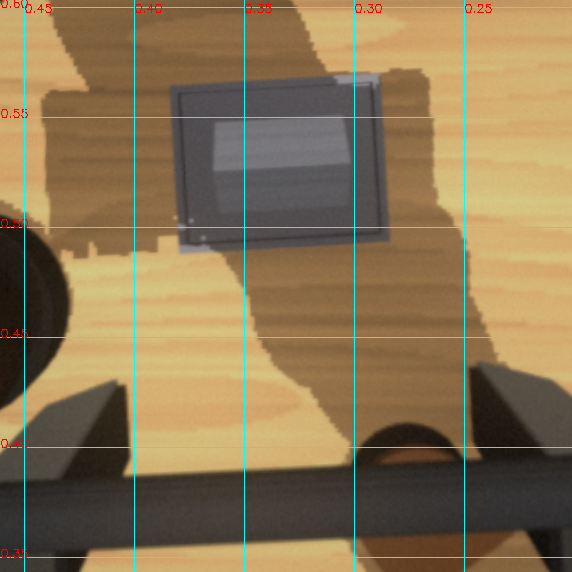

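```bash
python3 -m jog '[91,-0.8,0,0,-0.8,91,-0.8,0,0,-0.8,91,0,0,0,-0.8,91,0,0,0,-0.8,91,0,0,0,-0.8,91,0,0,0,-0.8,91,0,0,0,0,91,0,0,0,0]' 10
python3 - <<'E'
from h import *
go(.37,.265,.17,34); print(observe()["joints"].round(2))
E
```

```text
clock: 16.83
position: [0.4077, 0.3227, 0.1606]
ee_rot: [2.991, 0.889, -0.004]
force: [0.3, -0.4, 0.2]
width: 0.989
pos [0.4077 0.3227 0.1606] yaw 33.1 tilt [ 0.004 -0.021] w 91.0 F [ 0.3 -0.4  0.2] t 16.8
units [-1.58  0.7  -0.21] turn -0.15 mm [-37.7 -57.7   9.4]
[-0.91  0.37  0.16  1.94 -0.06  0.85 -1.71]
```

```bash
python3 -m jog '[91,-0.7,0.3,0,-0.15,91,-0.7,0.3,0,0,91,-0.1,0.1,0,0,91,0,0,0,0,91,0,0,0,0]' 10
python3 - <<'E'
from h import *
go(.37,.265,.17,34); wrist("pics/w8.png",.024,.10,2600); print(camera_params("wrist")["xyz"])
E
```

```text
clock: 17.25
position: [0.3731, 0.2643, 0.159]
ee_rot: [2.989, 0.891, -0.008]
force: [0.0, -0.3, -0.0]
width: 0.992
pos [0.3731 0.2643 0.159 ] yaw 33.2 tilt [ 0.002 -0.023] w 91.3 F [ 0.  -0.3 -0. ] t 17.2
units [-0.06 -0.05 -0.28] turn -0.14 mm [-3.1  0.7 11. ]
[0.43691509 0.30958759 0.28959137]
```

View pics/w8.png

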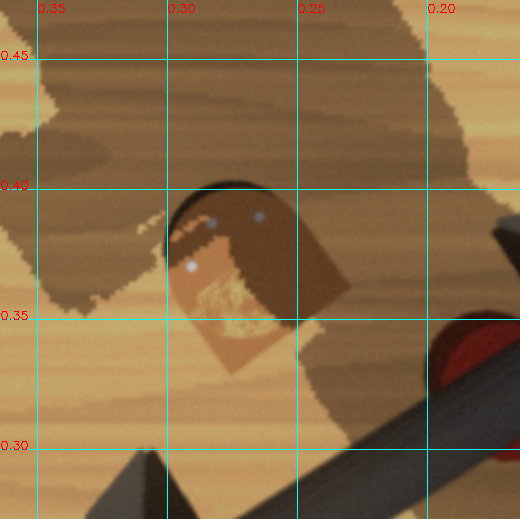

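```bash
python3 -m jog '[91,0,0,0.5,-0.6,91,0,0,0.5,0,91,0,0,0.4,0,91,0,0,0,0,91,0,0,0,0]' 10
python3 - <<'E'
from h import *
go(.370,.271,.033,36.9)
E
```

```text
clock: 17.72
position: [0.3781, 0.2696, 0.102]
ee_rot: [2.962, 0.987, 0.002]
force: [0.1, 0.0, -0.5]
width: 0.988
pos [0.3781 0.2696 0.102 ] yaw 36.8 tilt [ 0.007 -0.018] w 90.9 F [ 0.1  0.  -0.5] t 17.7
units [-0.13 -0.18  1.72] turn -0.01 mm [ -8.1   1.4 -69. ]
```

```bash
python3 -m jog '[91,-0.13,-0.18,0.5,0,91,0,0,0.5,0,91,0,0,0.4,0,91,0,0,0.2,0,91,0,0,0,0,91,0,0,0,0]' 10
python3 - <<'E'
from h import *
go(.370,.271,.033,36.9)
E
```

```text
clock: 18.22
position: [0.3748, 0.2774, 0.0401]
ee_rot: [2.967, 0.986, 0.015]
force: [0.4, 0.2, 0.5]
width: 0.99
pos [0.3748 0.2774 0.0401] yaw 36.8 tilt [ 0.014 -0.011] w 91.0 F [0.4 0.2 0.5] t 18.2
units [-0.19  0.05  0.18] turn -0.02 mm [-4.8 -6.4 -7.1]
```

```bash
python3 -m jog '[91,-0.19,0.05,0.1,0,91,0,0,0.06,0,91,0,0,0,0,45,0,0,0,0,45,0,0,0,0,45,0,0,0,0,45,0,0,0,0,45,0,0,0,0,45,0,0,0,0,45,0,0,0,0,45,0,0,0,0]' 25
python3 - <<'E'
from h import *
go(.370,.271,.033,36.9)
E
```

```text
clock: 19.13
position: [0.3718, 0.2723, 0.0371]
ee_rot: [2.97, 0.985, 0.024]
force: [0.1, -0.4, 0.7]
width: 0.627
pos [0.3718 0.2723 0.0371] yaw 36.7 tilt [ 0.018 -0.007] w 57.7 F [ 0.1 -0.4  0.7] t 19.1
units [-0.06 -0.    0.1 ] turn -0.03 mm [-1.8 -1.3 -4.1]
```

```bash
python3 -m jog '[45,0,0,-0.5,0,45,0,0,-0.9,0,45,0,0,-0.9,0,45,0,0,-0.3,0.8,45,0,0,0,0.9,45,0,0,0,0.9,45,0,0,0,0.9,45,0,0,0,0.9,45,0,0,0,0.9,45,0,0,0,0.5,45,0,0,0,0,45,0,0,0,0]' 25
python3 - <<'E'
from h import *
go(.579,.118,.12,0)
E
```

```text
clock: 20.13
position: [0.3682, 0.272, 0.1456]
ee_rot: [3.133, 0.009, 0.024]
force: [0.7, -0.3, -0.5]
width: 0.624
pos [0.3682 0.272  0.1456] yaw 0.3 tilt [ 0.015 -0.008] w 57.4 F [ 0.7 -0.3 -0.5] t 20.1
units [5.24 3.87 0.75] turn 0.05 mm [ 210.8 -154.   -25.6]
```

```bash
python3 -m jog '[45,0.8,0.58,0,0,45,0.8,0.58,0,0,45,0.8,0.58,0,0,45,0.8,0.58,0,0,45,0.8,0.58,0.1,0,45,0.8,0.58,0.2,0,45,0.3,0.2,0.2,0,45,0,0,0,0,45,0,0,0,0]' 25
python3 - <<'E'
from h import *
go(.579,.117,.0415,0); wrist("pics/w9.png",.010,.16,1700)
print(camera_params("wrist")["xyz"])
E
```

```text
clock: 20.88
position: [0.5818, 0.1234, 0.1269]
ee_rot: [3.132, 0.057, 0.021]
force: [-0.7, 0.7, -1.2]
width: 0.625
pos [0.5818 0.1234 0.1269] yaw 2.1 tilt [ 0.013 -0.008] w 57.5 F [-0.7  0.7 -1.2] t 20.9
units [-0.1   0.14  2.14] turn 0.35 mm [ -2.8  -6.4 -85.4]
[0.65579176 0.12758602 0.25926286]
```

View pics/w9.png

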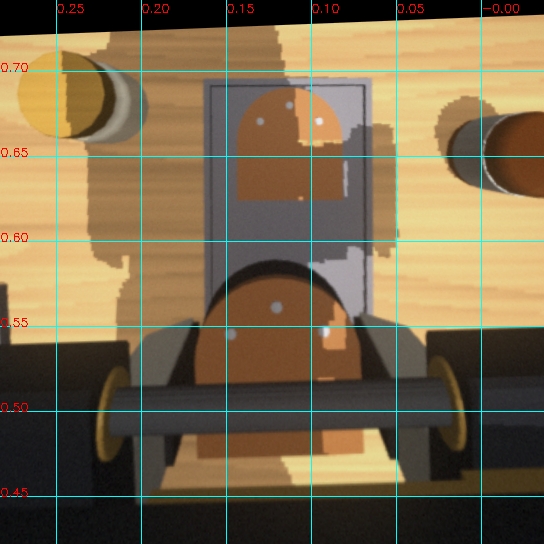

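```bash
python3 -m jog '[45,-0.08,0.17,0.5,0.2,45,0,0,0.6,0,45,0,0,0.5,0,45,0,0,0.3,0,45,0,0,0,0,45,0,0,0,0]' 25
python3 - <<'E'
from h import *
go(.579,.116,.0415,0)
E
```

```text
clock: 21.43
position: [0.5731, 0.126, 0.0514]
ee_rot: [3.139, 0.049, 0.019]
force: [-0.2, 0.3, -1.5]
width: 0.63
pos [0.5731 0.126  0.0514] yaw 1.8 tilt [ 0.012 -0.002] w 58.0 F [-0.2  0.3 -1.5] t 21.4
units [0.14 0.25 0.25] turn 0.3 mm [  5.9 -10.   -9.9]
```

```bash
python3 -m jog '[45,0.14,0.25,0.05,0,45,0,0,0.15,0,45,0,0,0.03,0,45,0,0,0,0,45,0,0,0,0]' 25
python3 - <<'E'
from h import *
go(.579,.116,.0415,0)
E
```

```text
clock: 21.85
position: [0.5802, 0.118, 0.0454]
ee_rot: [-3.141, -0.056, -0.025]
force: [0.3, 0.2, -1.4]
width: 0.629
pos [0.5802 0.118  0.0454] yaw 2.0 tilt [0.016 0.   ] w 57.9 F [ 0.3  0.2 -1.4] t 21.9
units [-0.03  0.05  0.1 ] turn 0.34 mm [-1.2 -2.  -3.9]
```

```bash
python3 -m jog '[45,-0.03,0.05,0.1,0,45,0,0,0,0,78,0,0,0,0,78,0,0,0,0,78,0,0,0,0,78,0,0,0,0,78,0,0,-0.4,0,78,0,0,-0.8,0,91,0,0,-0.9,0,91,0,0,-0.7,0,91,0,0,0,0,91,0,0,0,0]' 25
python3 - <<'E'
from h import *
go(.42,-.073,.17,-12)
E
```

```text
clock: 22.85
position: [0.5766, 0.1153, 0.1574]
ee_rot: [3.14, 0.055, 0.022]
force: [-0.5, 0.3, -0.5]
width: 0.99
pos [0.5766 0.1153 0.1574] yaw 2.0 tilt [ 0.014 -0.   ] w 91.0 F [-0.5  0.3 -0.5] t 22.9
units [-4.07  4.57 -0.37] turn 2.33 mm [-156.6 -188.3   12.6]
```

```bash
python3 -m jog '[91,-0.6,0.7,0,0,91,-0.6,0.7,0,0,91,-0.6,0.7,0,0,91,-0.6,0.7,0,0,91,-0.6,0.7,0,0,91,-0.6,0.7,0,0,91,-0.4,0.4,0,0.8,91,0,0,0,0.8,91,0,0,0,0.7,91,0,0,0,0,91,0,0,0,0]' 25
python3 - <<'E'
from h import *
go(.42,-.073,.17,-12); wrist("pics/w10.png",.018,.10,2600); print(camera_params("wrist")["xyz"])
E
```

```text
clock: 23.77
position: [0.4118, -0.0802, 0.1474]
ee_rot: [-3.122, 0.333, -0.011]
force: [0.9, -0.3, 1.2]
width: 0.989
pos [ 0.4118 -0.0802  0.1474] yaw -12.2 tilt [0.007 0.001] w 91.0 F [ 0.9 -0.3  1.2] t 23.8
units [ 0.17 -0.22 -0.56] turn -0.03 mm [ 8.2  7.2 22.6]
[ 0.48545436 -0.09644031  0.27927251]
```

View pics/w10.png

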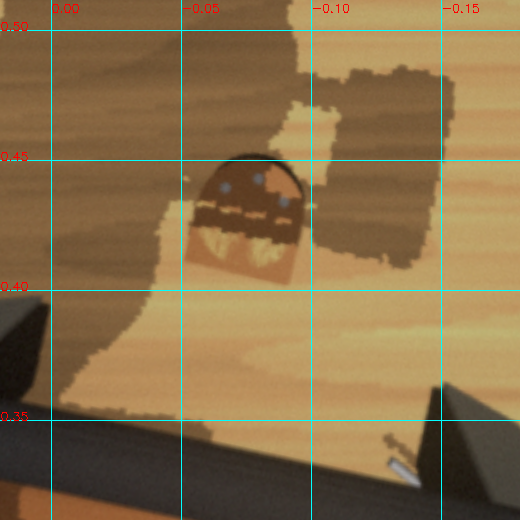

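```bash
python3 -m jog '[91,0.2,-0.05,0.3,0.15,91,0.2,-0.05,0.5,0,91,0,0,0.5,0,91,0,0,0.5,0,91,0,0,0.4,0,91,0,0,0,0,91,0,0,0,0]' 25
python3 - <<'E'
from h import *
go(.4285,-.0765,.032,-13.1)
E
```

```text
clock: 24.4
position: [0.4334, -0.0762, 0.055]
ee_rot: [-3.122, 0.322, -0.015]
force: [0.1, 0.5, -0.2]
width: 0.991
pos [ 0.4334 -0.0762  0.055 ] yaw -11.8 tilt [0.01  0.002] w 91.2 F [ 0.1  0.5 -0.2] t 24.4
units [-0.12  0.04  0.57] turn 0.22 mm [ -4.9  -0.3 -23. ]
```

```bash
python3 -m jog '[91,-0.12,0.04,0.3,0.2,91,0,0,0.25,0,91,0,0,0.06,0,91,0,0,0,0,30,0,0,0,0,30,0,0,0,0,30,0,0,0,0,30,0,0,0,0,30,0,0,0,0,30,0,0,0,0,30,0,0,0,0,30,0,0,0,0,30,0,0,0,0,30,0,0,0,0]' 20
python3 - <<'E'
from h import *
go(.4285,-.0765,.032,-13.1)
E
```

```text
clock: 25.57
position: [0.4332, -0.0757, 0.0343]
ee_rot: [-3.118, 0.342, -0.026]
force: [1.1, 0.1, -1.5]
width: 0.452
pos [ 0.4332 -0.0757  0.0343] yaw -12.5 tilt [0.017 0.003] w 41.6 F [ 1.1  0.1 -1.5] t 25.6
units [-0.11  0.05  0.05] turn 0.1 mm [-4.7 -0.8 -2.3]
```

```bash
python3 -m jog '[30,0,0,-0.5,0,30,0,0,-0.8,0,30,0,0,-0.8,-0.6,30,0,0,0,-0.8,30,0,0,0,-0.7,30,0,0,0,0,30,0,0,0,0]' 20
python3 - <<'E'
from h import *
go(.569,-.115,.10,0)
E
```

```text
clock: 26.15
position: [0.4306, -0.0763, 0.1215]
ee_rot: [-3.139, -0.013, -0.022]
force: [0.3, -0.5, -0.6]
width: 0.449
pos [ 0.4306 -0.0763  0.1215] yaw 0.5 tilt [0.014 0.002] w 41.3 F [ 0.3 -0.5 -0.6] t 26.1
units [3.44 1.   0.59] turn 0.08 mm [138.4 -38.7 -21.5]
```

```bash
python3 -m jog '[30,0.8,0.25,0,0,30,0.8,0.25,0,0,30,0.8,0.25,0,0,30,0.8,0.25,0.1,0,30,0.1,0,0.3,0,30,0,0,0,0,30,0,0,0,0]' 20
python3 - <<'E'
from h import *
go(.569,-.115,.0385,-3)
E
```

```text
clock: 26.73
position: [0.5632, -0.1165, 0.1009]
ee_rot: [-3.137, 0.013, -0.007]
force: [0.4, -0.1, -1.1]
width: 0.452
pos [ 0.5632 -0.1165  0.1009] yaw -0.5 tilt [0.004 0.004] w 41.6 F [ 0.4 -0.1 -1.1] t 26.7
units [ 0.14 -0.03  1.56] turn 0.42 mm [  5.8   1.5 -62.4]
```

```bash
python3 -m jog '[30,0.14,-0.03,0.4,0,30,0,0,0.5,0,30,0,0,0.4,0,30,0,0,0.2,0,30,0,0,0,0,30,0,0,0,0]' 20
python3 - <<'E'
from h import *
go(.569,-.115,.0385,-3)
E
```

```text
clock: 27.23
position: [0.5631, -0.1135, 0.0397]
ee_rot: [-3.136, 0.023, 0.002]
force: [-0.4, 0.0, -0.6]
width: 0.451
pos [ 0.5631 -0.1135  0.0397] yaw -0.8 tilt [-0.001  0.006] w 41.5 F [-0.4  0.  -0.6] t 27.2
units [0.15 0.04 0.03] turn 0.36 mm [ 5.9 -1.5 -1.2]
```

```bash
python3 -m jog '[30,0.12,0.04,0,0,30,0,0,0.04,0,30,0,0,0,0,62,0,0,0,0,62,0,0,0,0,62,0,0,0,0,62,0,0,0,0,62,0,0,-0.4,0,62,0,0,-0.8,0,62,0,0,-0.9,0,62,-0.5,0,-0.8,0,62,-1,0,-0.2,0,62,-1,0,0,0,62,-1,0,0,0,62,-1,0,0,0,62,0,0,0,0,62,0,0,0,0]' 20
python3 - <<'E'
from h import *
go(.569,-.115,.0385,-3)
b=(.45,.75,-.4,.4);s=1000
for n in("scene","side"):
    img=get_image(n); cv2.imwrite(f"pics/f_{n}.png",img[:,:,::-1]); cv2.imwrite(f"pics/fo_{n}.png",grid(ortho(img,camera_params(n),.005,b,s),b,s,.05))
a,c=[cv2.imread(f"pics/fo_{n}.png") for n in("scene","side")]
cv2.imwrite("pics/fo.png",np.vstack([a,c]))
E
```

```text
clock: 28.65
position: [0.3817, -0.1128, 0.1702]
ee_rot: [-3.134, 0.023, -0.009]
force: [1.1, 1.2, 0.7]
width: 0.675
pos [ 0.3817 -0.1128  0.1702] yaw -0.8 tilt [0.006 0.007] w 62.1 F [1.1 1.2 0.7] t 28.6
units [4.66 0.01 3.32] turn 0.36 mm [ 187.3   -2.2 -131.7]
```

View pics/fo.png

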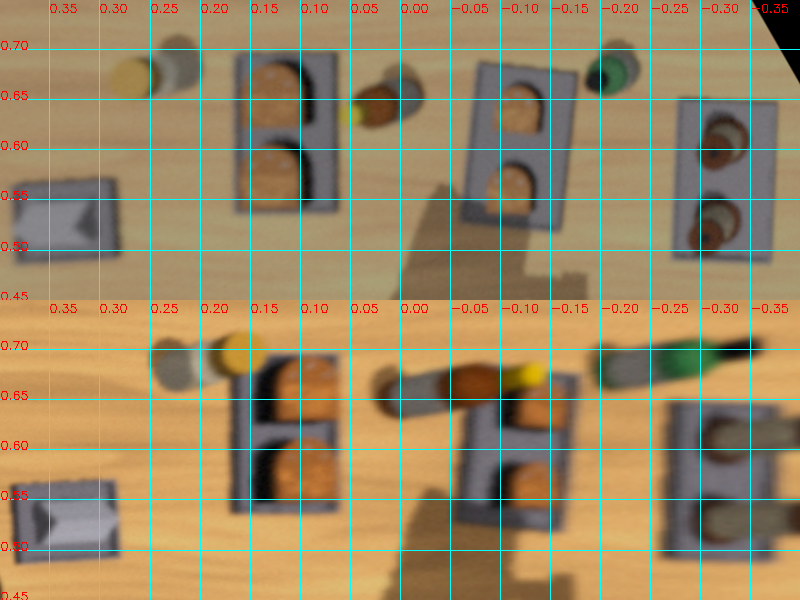

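```bash
python3 -c "
from cell import *
print(sign_off())"
```

```text
the job is handed in; nothing more can be done
None
```

All four spares are in their matching trays, and I handed the job in at about 29 s of the 117 s allowed.

- **Spool:** it stands upright in the empty half of its tray. The first grip was about 14 mm off along x, so I reopened, re-centred and gripped again before lifting.
- **Guard:** it is nested over the shorter section. A close wrist view put its ridge within about 1 mm of the tray centre and parallel to it. I did not measure the final depth separately; the tool height at release matched full nesting.
- **Heels:** both lie flat. In the last scene picture they and the spool sit about 80–81 mm from their samples (nominal 81 mm).
- **Glue bottle:** it stands upright, as far as the pictures show where it started.

The gripper was clear of everything at hand-in. The views disagreed by about 4 mm on where the large-heel tray lies across its width, well within the 22 mm allowed. None of the final checks failed, but the sign-off itself returns no verdict.

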